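# Open the brush-cleaner bottle at the art-shop counter

## Robot

A 6-joint arm with a two-finger parallel gripper is mounted at the origin on the work surface. World frame = base frame: x ahead of the robot, y to its left, z up, the work surface at z = 0. Lengths are in m, angles in rad, forces in N, time in s.
With the tool pointing down it reaches from about 0.4 to 0.925 m from the base axis. Payload 3.4 kg.
Tool frame: the origin (TCP) lies at the very end of the fingers, on their centre line; the grasp point (between the pads) lies 19 mm behind it; z points along the fingers, y is the line along which they close (so a half turn about z gives the same grasp; the last joint's range is limited). The gripper opens to 85 mm and grips with 20 to 120 N. Pads are 22 mm wide; open, the fingers measure 114 mm over their backs; the gripper's body (76 mm by 85 mm) begins 54 mm behind the grasp point. The pads swing forward as they close: fully open they stand 13 mm farther back than shut.
Start: joints at [-1.409, 0.307, 1.506, -0, 1.328, -0.073], TCP at [0.134, -0.559, 0.231] pointing down, gripper open.
Joint ranges: [-3.12, 3.12], [-1.05, 2.28], [0.14, 2.33], [-1.42, 4.57], [0.1, 2.73], [-2.68, 2.68]. Speed limits (rad/s): [2.57, 2.57, 3.14, 3.14, 3.14, 3.14].

## Interface

Orientations are given as a 3x3 rotation matrix whose columns are the frame's x, y, z axes.
In Python, from station import telemetry, capture, job gives the robot as it stands.
- The arm moves only by the tool jog_arm, never from a script. Its argument "moves" is a list of rows, each an object with "offset": the shift along the tool's x, y, z in mm, a list of three; "delta_rot": the turn, a rotation vector about the tool's x, y, z in degrees, a list of three. A call has 1 to 20 rows; each row shifts and turns the commanded pose from where the row before left it, along the tool's axes as they then stand; what a row does not reach is not made up. A row lasts 1/8 s, in which the tool goes at most 62.5 mm and 10.7 degrees, less where a joint would pass 70% of its speed; a pose out of reach is approached as far as the arm can. A call is refused whole if a number of a shift passes 62.5 or a number of a turn 10.7, either way. A call with a gripper value outside its range is refused whole. "gripper" is the closure, from 0 (fully open) to 1 (shut), set as the call begins (left out, the last holds). The fingers move at their own pace and stop on an object; "grip_force" is the grip in N (left out, the last holds). Time passes only in rows, so rows that do not move let the fingers close. It gives the time, the measured TCP pose, the force, the opening and the grip force at its end, in the units of the state.
- telemetry.read_state(): the state, without advancing time (a new reading comes with each control period).
- capture(name): name is "scene" or "top" or "wrist"; returns a dict with "image" (400x640x3 uint8, red, green, blue), "intrinsics" (3x3 intrinsics, pixels), "R" (3x3) and "t" (3): a world point X has camera coordinates R X + t. Camera axes: x right, y down, z forward; pixel columns grow to the right and rows downward; lengths in m; the calibration is good to about 2 mm. A picture is of the moment at which its call begins. There is no depth.
- job.hand_in(): hands the job in; it is judged then, once.
The state is a dict: "t": time; "joint_positions": joint angles; "qd": joint speeds; "effort": joint torques, N m; "ee_pos": TCP position; "orientation": TCP orientation; "contact_force": force on the tool from outside, world axes, zero at the start; "ft_torque": the same for the moment, N m; "gripper_width": finger opening in m; "finger_force": force on a finger pad.
Only numpy, scipy, OpenCV 4.12 (cv2) and the standard library are available. Lean on these libraries where they do the work, as an engineer would, in place of code of your own. Each camera call takes 0.05 s, during which the arm holds its last target. There are 200 camera calls.

## Task

The white brush-cleaner bottle stands loose in its counter holder: first take the upright handle of the holder's lock ring and swing the ring clockwise (seen from above) all the way to the raised arrow mark, so that the bottle is clamped. Then press the bottle's push-and-turn safety cap down, keep it pressed while you twist it counter-clockwise until it is free, and lift it straight up. Finish while still holding the cap in the gripper, level and about 8 cm above the open bottle, with the ring still locked, the bottle upright in its holder and everything else on the counter left where it stands.

Things in the scene. Friction and masses are not known exactly. Their poses are not given: they have to be found in the camera images.
- holder_top (a point): bottle holder fixed to the counter: round steel base 124 mm wide, four pillars, rings at 52 to 81 mm above the counter round the bottle. This point is on its vertical axis (also the axis of the lock ring and, within 2 mm, of the bottle), 81 mm above the counter. z up
- lock_ring (a joint): rad; 0 fully open, 1.22 locked, at the end stop by the arrow mark; grows clockwise seen from above; starts at 0 to 0.35. Aluminium ring 100 mm wide, 60 to 77 mm above the counter. Stays where it is left; takes about 2 N at the handle, up to 4 N where the jaws close on the bottle
- ring_grip (a point): handle of the lock ring: upright black round grip, 16 mm in diameter, on an arm 85 mm from the holder's axis. It stands 78 to 115 mm above the counter (below it a 22 mm disc and the 14 mm wide arm). This point is on the grip's axis, 100 mm above the counter, and goes round with the ring
- lock_mark (a point): raised arrow mark on top of the holder, 40 mm from its axis, 82 mm above the counter. The ring is locked, at its stop, when the handle stands in the same direction from the axis as this mark
- bottle_mouth (a point): centre of the mouth of the white plastic bottle, 142 mm above its foot, 150 mm above the counter. Bottle 60 mm wide, 0.3 to 0.55 kg, shoulder narrowing from 106 to 125 mm above the counter to a 31 mm neck. Loose until the ring is locked; then it resists about 25 N of pull, 1 N m of twist. z up; any yaw
- cap_center (a point): centre (half-way up) of the black ribbed safety cap, 46 mm wide, 26 mm high, 136 to 162 mm above the counter when closed; 10 mm or more free below its skirt for fingertips. Turns only when pressed down 3.6 mm or more; press 5 mm, twist counter-clockwise seen from above by 60 degrees (free from 35 to 85), lift. x axis along the bottle's x when closed; z up
- washer_center (a point): bystander, loose, not to be disturbed: stainless-steel brush washer, an open round pail 96 mm wide, 100 mm high, with a thin wire handle. This point is at its centre, half-way up
- brush_jar_center (a point): bystander, loose, not to be disturbed: white ceramic jar, 80 mm wide, 105 mm high, full of paint brushes that stick up to about 215 mm. This point is at its centre, 50 mm up
- ink_center (a point): bystander, loose, not to be disturbed: small glass ink bottle, 42 mm wide, 50 mm high. This point is at its centre, half-way up
- tin_center (a point): bystander, loose, not to be disturbed: flat pencil tin, 92 x 182 x 18 mm, lying down. This point is at its centre, half-way up
- tube_center (a point): bystander, loose, not to be disturbed: paint tube lying down, 120 mm long, 32 mm thick. This point is at its centre, half-way up
- oil_center (a point): bystander, loose, not to be disturbed: brown glass bottle of painting oil, 56 mm wide, 172 mm high, white cap; it stands free on the counter and stays closed. This point is at its centre, half-way up
- markers_center (a point): bystander, loose, not to be disturbed: black tray of standing markers, 75 x 130 mm, 100 mm high. This point is at its centre, half-way up
- cap: the safety cap as a body; its origin is the centre of its underside, 13 mm below cap_center. Its inner spring pushes it up with 4 N at rest, 8 N when pressed 3.6 mm, 11 N at the bottom of its 6 mm stroke; pressed down it turns against about 0.3 N m
- bottle: the bottle as a body; its origin is the centre of its foot, 142 mm below bottle_mouth
- holder: the holder as a body; its origin is the centre of its underside, on the counter. The holder's x axis is 55 degrees counter-clockwise (seen from above) of the handle's direction at joint 0, and 125 degrees counter-clockwise of the lock mark
Not all that is in view belongs to the job. There is more than one size of the cap; the job needs the smaller.

How it is judged:
On the way, in this order (a step that is already met when the one before it is completed fails the run):
1. the lock ring is turned to its mark with the cap still closed on the bottle (value of joint lock_ring above 1.1 rad and angle between the x axis of cap_center and the x axis of bottle_mouth, either way round below 0.25 rad and z of cap_center in the frame of bottle_mouth below 0.002 m), for 0.2 s.
2. with the ring locked, the cap is pressed down by at least 3 mm (value of joint lock_ring above 1.1 rad and z of cap_center in the frame of bottle_mouth below -0.004 m and angle between the x axis of cap_center and the x axis of bottle_mouth, either way round below 0.4 rad), for 0.05 s.
3. the cap is twisted by more than 29 degrees while still on the neck, the ring locked (value of joint lock_ring above 1.1 rad and angle between the x axis of cap_center and the x axis of bottle_mouth, either way round above 0.5 rad and z of cap_center in the frame of bottle_mouth below 0.004 m), for 0.05 s.
At the end, for the whole second after the job is handed in: Gripper holds the cap still, touching neither bottle nor holder, its centre 45-140 mm above the mouth, within 35 mm of the bottle axis, tilt under 17 deg; ring joint above 1.1; bottle within 3.4 deg of upright, mouth within 12 mm of its start; bystanders within 30 mm of theirs (value of joint lock_ring above 1.1 rad and contact force between the fingers and cap above 2 N and contact force between cap and bottle below 0.05 N and contact force between cap and holder below 0.05 N and z of cap_center in the frame of bottle_mouth between 0.045 and 0.14 m and horizontal distance between cap_center and bottle_mouth below 0.035 m and angle between cap_center's own z axis and vertical below 0.3 rad and linear speed of cap below 0.03 m/s and angle between bottle_mouth's own z axis and vertical below 0.06 rad and distance of bottle_mouth from where it was at the start of the episode below 0.012 m and linear speed of bottle below 0.02 m/s and distance of each of washer_center, brush_jar_center, ink_center, tin_center, tube_center, oil_center, markers_center from where it was at the start of the episode below 0.03 m); the arm keeps its last pose, push and grip.
It fails at once if the bottle is pulled out of its holder or tipped (mouth moved by more than 25 mm) (distance of bottle_mouth from where it was at the start of the episode above 0.025 m).
It fails at once if a bystander is moved by more than 30 mm (distance of any of washer_center, brush_jar_center, ink_center, tin_center, tube_center, oil_center, markers_center from where it was at the start of the episode above 0.03 m).
It also fails if it takes over 51 s, if anything falls off the work surface, if the arm or the gripper's body presses on something with over 40 N, if the wrist force passes 120 N, or if a joint passes its speed limit or range.

## Working session

There is one attempt and no reset: what is moved stays moved. The work goes in short steps, Python scripts to look and compute and a tool call to move; the robot and the scene stay as the last step left them, time stands still between calls to the robot, and variables do not carry over. Pictures are saved under pics/ and viewed, at most 10 in all, crops included, and the job is handed in when it is done.

Besides the shell and the picture viewer there is one more tool, called after ">>>" as name(argument=value, ...) on one line, values as JSON. jog_arm: Moves the arm, as the interface text tells. Its arguments: {"type":"object","properties":{"moves":{"type":"array"},"gripper":{"type":"number"},"grip_force":{"type":"number"}},"required":["moves"]}

```bash
ls; mkdir -p pics; python3 - <<'E'
from station import telemetry, capture
import cv2,pickle
s=telemetry.read_state();print(s)
d={}
for n in("scene","top","wrist"):
    c=capture(n);d[n]=c;cv2.imwrite(f"pics/{n}0.png",c["image"][:,:,::-1]);print(n,c["intrinsics"],c["R"],c["t"])
pickle.dump(d,open("cams0.pkl","wb"))
E
```

```text
pics
{'t': 0.0, 'joint_positions': array([-1.40849031e+00,  3.07525729e-01,  1.50771085e+00,  2.15127137e-06,
        1.32838193e+00, -7.34929501e-02]), 'qd': array([-0.00036428, -0.00080509,  0.00235807, -0.00112396, -0.00036172,
        0.00037413]), 'effort': array([ 2.13342420e-03, -4.57543659e+01, -2.51916289e+01, -4.64661225e-04,
        1.31612347e-02, -1.69920099e-05]), 'ee_pos': array([ 0.13419644, -0.55838563,  0.23039398]), 'orientation': array([[ 9.72328142e-01,  2.33619087e-01, -3.25306102e-04],
       [ 2.33619265e-01, -9.72326098e-01,  1.99956911e-03],
       [ 1.50833897e-04, -2.02023509e-03, -9.99997948e-01]]), 'contact_force': array([-0.76098032, -0.18988971, -0.55534477]), 'ft_torque': array([-0.00738917, -0.02155266, -0.02050215]), 'finger_force': 0.0, 'gripper_width': 0.085474253718928}
scene [[426.70689247   0.         323.87980319]
 [  0.         426.70689247 192.16645555]
 [  0.           0.           1.        ]] [[ 0.24237336  0.97018222 -0.00127436]
 [ 0.68172984 -0.17124574 -0.71128005]
 [-0.69028949  0.17152657 -0.70290758]] [-0.11521044 -0.31695596  1.74360267]
top [[510.60883696   0.         315.48513852]
 [  0.         510.60883696 194.41649543]
 [  0.           0.           1.        ]] [[ 2.80930737e-02 -9.99588858e-01  5.73537523e-03]
 [-9.78726153e-01 -2.86723994e-02 -2.03157600e-01]
 [ 2.03238520e-01  9.39596925e-05 -9.79129253e-01]] [-0.03254677  0.57555886  1.4282377 ]
wrist [[345.223266     0.         322.67880587]
 [  0.         345.223266   198.19810793]
 [  0.           0.           1.        ]] [[ 0.23370358 -0.97230609 -0.0018715 ]
 [-0.92356102 -0.2225882   0.31223314]
 [-0.30400276 -0.07124156 -0.95000366]] [-0.5740985  -0.04152183  0.38098209]
```

View pics/scene0.png

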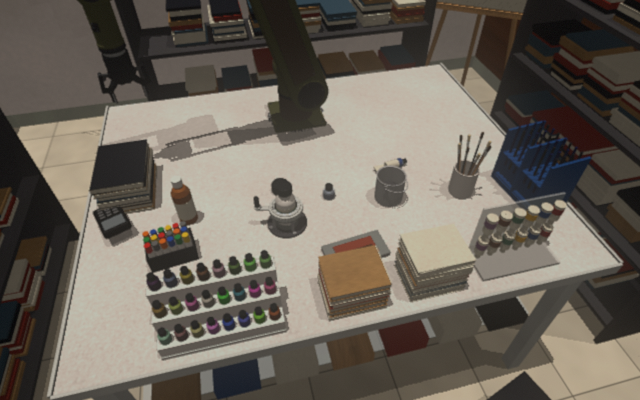

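View pics/top0.png

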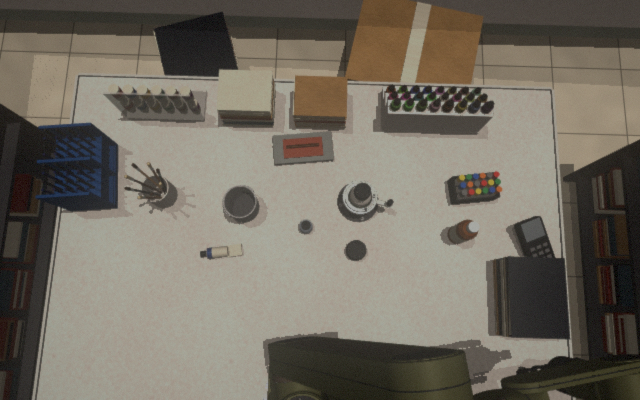

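The scene view has the holder near (286,215) and the top view near (360,198). The handle in the top view is near (388,204). A second dark disc lies at (356,250). I'll enlarge both.

```bash
python3 - <<'E'
import cv2,numpy as np
a=cv2.imread("pics/scene0.png")[165:245,235:345]; b=cv2.imread("pics/top0.png")[165:265,325:405]
a=cv2.resize(a,(440,320),interpolation=cv2.INTER_CUBIC);b=cv2.resize(b,(480,600)[:2],interpolation=cv2.INTER_CUBIC)
a=cv2.resize(a,(320,233))
im=np.zeros((600,800,3),np.uint8);im[:233,:320]=a;im[:,320:]=b
cv2.imwrite("pics/crop0.png",cv2.convertScaleAbs(im,alpha=1.6))
E
```

```text
(no output)
```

View pics/crop0.png

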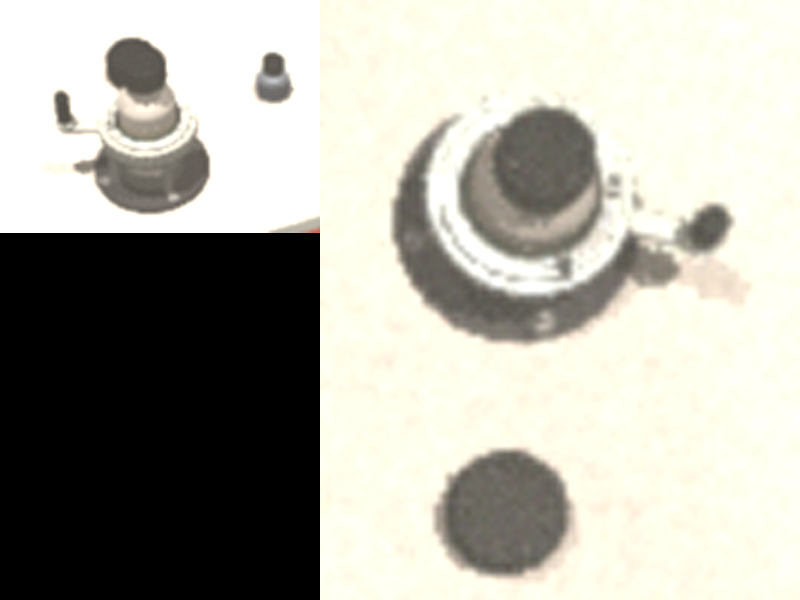

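```bash
cat >h.py <<'E'
import numpy as np
def px(c,u,v,z):
    K,R,t=c["intrinsics"],np.array(c["R"]),np.array(c["t"])
    d=R.T@np.linalg.inv(K)@[u,v,1]; o=-R.T@t
    return o+d*(z-o[2])/d[2]
def proj(c,X):
    p=c["intrinsics"]@(np.array(c["R"])@X+c["t"]); return p[:2]/p[2]
E
python3 - <<'E'
import pickle,numpy as np
from h import *
d=pickle.load(open("cams0.pkl","rb"));T=d["top"]
f=lambda x,y:(325+(x-320)/6,165+y/6)
cap=px(T,*f(545,158),.160);print("cap",cap)
g=px(T,*f(712,226),.105);print("grip",g)
m=px(T,*f(567,265),.082);m2=px(T,*f(613,185),.082)
base=px(T,*f(520,215),.01);print("base",base)
for n,p in(("grip",g),("m",m),("m2",m2)):
    v=(p-base)[:2];w=(p-cap)[:2];print(n,p,np.hypot(*w),np.degrees(np.arctan2(w[1],w[0])))
print(px(T,*f(505,512),.02))
S=d["scene"];print(proj(S,cap),proj(S,g))
E
```

```text
cap [ 0.56761647 -0.14344462  0.16      ]
grip [ 0.5492083  -0.22725749  0.105     ]
base [ 0.57054784 -0.14528041  0.01      ]
grip [ 0.5492083  -0.22725749  0.105     ] 0.08581058615430681 -102.3874294240932
m [ 0.53280506 -0.16171497  0.082     ] 0.03931463240918133 -152.30780950684044
m2 [ 0.57226976 -0.18339631  0.082     ] 0.04022176196452736 -83.35653579860305
[ 0.42079946 -0.13873611  0.02      ]
[282.77747314 185.40940776] [254.77513304 199.55998092]
```

>>> jog_arm(moves=[{"offset":[20,-10,0],"delta_rot":[0,0,0]},{"offset":[40,-18.7,0],"delta_rot":[0,0,0]},{"offset":[40,-18.7,0],"delta_rot":[0,0,0]},{"offset":[40,-18.7,0],"delta_rot":[0,0,0]},{"offset":[40,-18.7,0],"delta_rot":[0,0,0]},{"offset":[40,-18.7,0],"delta_rot":[0,0,0]},{"offset":[40,-18.7,0],"delta_rot":[0,0,0]},{"offset":[40,-18.7,0],"delta_rot":[0,0,0]},{"offset":[40,-18.7,0],"delta_rot":[0,0,0]},{"offset":[40,-18.7,0],"delta_rot":[0,0,0]},{"offset":[40,-18.7,0],"delta_rot":[0,0,0]},{"offset":[40,-18.7,0],"delta_rot":[0,0,0]},{"offset":[20,-10,0],"delta_rot":[0,0,0]}], gripper=0)

```text
t: 1.78
ee_pos: [0.5496, -0.2247, 0.2311]
orientation: [[0.972, 0.236, -0.0], [0.236, -0.972, 0.001], [0.0, -0.001, -1.0]]
contact_force: [-0.6, 0.2, 0.5]
gripper_width: 0.0855
finger_force: 0.0
```

>>> jog_arm(moves=[{"offset":[0,0,0],"delta_rot":[0,0,-8]},{"offset":[0,0,0],"delta_rot":[0,0,-8]},{"offset":[0,0,0],"delta_rot":[0,0,-8]},{"offset":[0,0,0],"delta_rot":[0,0,-8]},{"offset":[0,0,0],"delta_rot":[0,0,-8]},{"offset":[0,0,0],"delta_rot":[0,0,-8]},{"offset":[0,0,0],"delta_rot":[0,0,-8]},{"offset":[0,0,0],"delta_rot":[0,0,-8]},{"offset":[0,0,0],"delta_rot":[0,0,0]},{"offset":[0,0,0],"delta_rot":[0,0,0]}])

```text
t: 3.02
ee_pos: [0.5479, -0.2273, 0.2313]
orientation: [[0.219, 0.976, -0.0], [0.976, -0.219, 0.0], [0.0, -0.0, -1.0]]
contact_force: [0.6, -0.3, -1.0]
gripper_width: 0.0851
finger_force: 0.0
```

```bash
python3 - <<'E'
from station import capture,telemetry
import cv2,pickle
c=capture("wrist");pickle.dump(c,open("w1.pkl","wb"))
cv2.imwrite("pics/w1.png",cv2.convertScaleAbs(c["image"][:,:,::-1],alpha=1.4))
s=telemetry.read_state();print(s["t"],s["ee_pos"],s["orientation"],s["contact_force"])
E
```

```text
3.075 [ 0.54803861 -0.22737948  0.23130294] [[ 2.18093752e-01  9.75927786e-01 -2.66618892e-04]
 [ 9.75927822e-01 -2.18093751e-01  3.38663057e-05]
 [-2.50968456e-05 -2.67586824e-04 -9.99999964e-01]] [0.75675337 0.79777507 0.63854893]
```

View pics/w1.png

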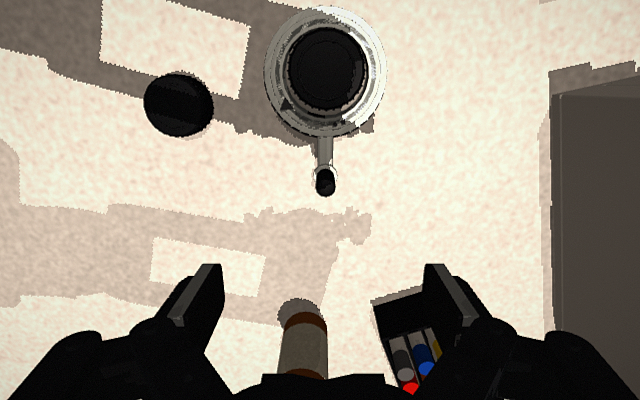

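The cap top is at (327,69), the handle's top end at (325,187), and the arrow mark at (287,104). The loose large cap is at (178,105).

```bash
python3 - <<'E'
import pickle
from h import *
c=pickle.load(open("w1.pkl","rb"))
cap=px(c,327,69,.162);g=px(c,325.5,187,.115);m=px(c,287,104,.082)
im=c["image"].mean(2)
print(cap,g,m)
for p in(g,m):
    w=(p-cap)[:2];print(np.hypot(*w),np.degrees(np.arctan2(w[1],w[0])))
# cap dark width row
for r in(69,187):print(r,im[r,270:385].astype(int).tolist())
E
```

```text
[ 0.56918485 -0.14154744  0.162     ] [ 0.55035618 -0.22414279  0.115     ] [ 0.53301254 -0.15763511  0.082     ]
0.0847142884294883 -102.84186222661907
0.03958849764792515 -156.02285177473826
69 [88, 82, 83, 88, 91, 56, 44, 43, 40, 76, 92, 93, 67, 27, 21, 50, 64, 62, 17, 0, 3, 10, 10, 11, 10, 11, 9, 8, 9, 8, 13, 9, 9, 12, 10, 11, 11, 9, 11, 8, 13, 11, 9, 11, 10, 9, 10, 12, 10, 13, 10, 10, 10, 13, 11, 12, 11, 11, 11, 9, 12, 11, 11, 11, 12, 13, 9, 8, 12, 11, 11, 12, 11, 12, 12, 10, 14, 9, 8, 10, 10, 13, 7, 16, 13, 19, 29, 29, 28, 28, 27, 33, 11, 4, 3, 61, 21, 0, 79, 179, 182, 160, 146, 158, 154, 160, 174, 171, 168, 174, 136, 170, 174, 172, 171]
187 [169, 169, 169, 170, 170, 170, 171, 173, 172, 169, 170, 170, 170, 170, 170, 170, 167, 164, 163, 163, 165, 164, 165, 165, 164, 167, 166, 165, 166, 170, 171, 171, 171, 171, 170, 170, 173, 170, 167, 167, 168, 168, 170, 176, 160, 61, 2, 0, 2, 7, 7, 5, 4, 4, 4, 9, 23, 22, 21, 19, 20, 18, 17, 11, 0, 80, 174, 175, 170, 169, 169, 167, 167, 166, 165, 167, 168, 169, 168, 169, 167, 167, 168, 167, 169, 169, 169, 170, 168, 167, 167, 168, 168, 167, 169, 171, 173, 174, 173, 170, 167, 166, 169, 169, 172, 172, 172, 170, 170, 166, 166, 167, 171, 175, 173]
```

>>> jog_arm(moves=[{"offset":[2,1.5,15],"delta_rot":[0,0,0]},{"offset":[0,0,30],"delta_rot":[0,0,0]},{"offset":[0,0,30],"delta_rot":[0,0,0]},{"offset":[0,0,30],"delta_rot":[0,0,0]},{"offset":[0,0,25],"delta_rot":[0,0,0]},{"offset":[0,0,15],"delta_rot":[0,0,0]},{"offset":[0,0,0],"delta_rot":[0,0,0]}])

```text
t: 3.95
ee_pos: [0.5492, -0.2253, 0.0847]
orientation: [[0.216, 0.976, -0.003], [0.976, -0.216, 0.001], [0.001, -0.003, -1.0]]
contact_force: [0.2, -0.3, 0.1]
gripper_width: 0.0857
finger_force: 0.0
```

>>> jog_arm(moves=[{"offset":[0,0,0],"delta_rot":[0,0,0]},{"offset":[0,0,0],"delta_rot":[0,0,0]},{"offset":[0,0,0],"delta_rot":[0,0,0]},{"offset":[0,0,0],"delta_rot":[0,0,0]},{"offset":[0,0,0],"delta_rot":[0,0,0]},{"offset":[0,0,0],"delta_rot":[0,0,0]},{"offset":[0,0,0],"delta_rot":[0,0,0]},{"offset":[0,0,0],"delta_rot":[0,0,0]}], gripper=1, grip_force=25)

```text
t: 4.95
ee_pos: [0.5504, -0.226, 0.087]
orientation: [[0.216, 0.976, 0.001], [0.976, -0.216, -0.0], [-0.0, 0.001, -1.0]]
contact_force: [-0.7, 1.2, 6.7]
gripper_width: 0.015
finger_force: 24.9
```

>>> jog_arm(moves=[{"offset":[0,0,-3],"delta_rot":[0,0,0]},{"offset":[0.05,-3,0],"delta_rot":[0,0,2]},{"offset":[0.2,-5.9,0],"delta_rot":[0,0,4]},{"offset":[0.2,-5.9,0],"delta_rot":[0,0,4]},{"offset":[0.2,-5.9,0],"delta_rot":[0,0,4]},{"offset":[0.2,-5.9,0],"delta_rot":[0,0,4]},{"offset":[0.2,-5.9,0],"delta_rot":[0,0,4]},{"offset":[0.2,-5.9,0],"delta_rot":[0,0,4]},{"offset":[0.2,-5.9,0],"delta_rot":[0,0,4]},{"offset":[0.2,-5.9,0],"delta_rot":[0,0,4]},{"offset":[0.2,-5.9,0],"delta_rot":[0,0,4]},{"offset":[0.2,-5.9,0],"delta_rot":[0,0,4]},{"offset":[0,0,0],"delta_rot":[0,0,0]}])

```text
t: 6.58
ee_pos: [0.4979, -0.1906, 0.0873]
orientation: [[0.814, 0.58, -0.004], [0.58, -0.814, 0.004], [-0.001, -0.005, -1.0]]
contact_force: [3.2, 3.1, -24.0]
gripper_width: 0.015
finger_force: 24.9
```

>>> jog_arm(moves=[{"offset":[0,0,2],"delta_rot":[0,0,0]},{"offset":[0.1,-4.4,0],"delta_rot":[0,0,3]},{"offset":[0.1,-4.4,0],"delta_rot":[0,0,3]},{"offset":[0.1,-3,0],"delta_rot":[0,0,2]},{"offset":[0,0,0],"delta_rot":[0,0,0]},{"offset":[0,0,0],"delta_rot":[0,0,0]}])

```text
t: 7.32
ee_pos: [0.4928, -0.1822, 0.0872]
orientation: [[0.887, 0.463, -0.001], [0.463, -0.887, 0.001], [-0.001, -0.001, -1.0]]
contact_force: [0.6, 1.9, -14.2]
gripper_width: 0.0146
finger_force: 25.7
```

>>> jog_arm(moves=[{"offset":[0.1,-3,0.5],"delta_rot":[0,0,2]},{"offset":[0.1,-3,0],"delta_rot":[0,0,2]},{"offset":[0,0,0],"delta_rot":[0,0,0]},{"offset":[0,0,0],"delta_rot":[0,0,0]}])

```text
t: 7.82
ee_pos: [0.4904, -0.1773, 0.0871]
orientation: [[0.917, 0.4, -0.001], [0.4, -0.917, -0.0], [-0.001, 0.0, -1.0]]
contact_force: [-2.2, -0.3, -8.3]
gripper_width: 0.0151
finger_force: 26.2
```

>>> jog_arm(moves=[{"offset":[0.1,-3,0],"delta_rot":[0,0,1]},{"offset":[0.1,-2,0],"delta_rot":[0,0,1]},{"offset":[0,0,0],"delta_rot":[0,0,0]},{"offset":[0,0,0],"delta_rot":[0,0,0]}])

```text
t: 8.32
ee_pos: [0.4904, -0.1762, 0.0872]
orientation: [[0.93, 0.367, 0.002], [0.367, -0.93, -0.007], [-0.0, 0.007, -1.0]]
contact_force: [-1.9, -12.2, -13.4]
gripper_width: 0.0151
finger_force: 26.1
```

>>> jog_arm(moves=[{"offset":[0,2,0],"delta_rot":[0,0,0]},{"offset":[0,0,0],"delta_rot":[0,0,0]},{"offset":[0,0,0],"delta_rot":[0,0,0]},{"offset":[0,0,0],"delta_rot":[0,0,0]},{"offset":[0,0,0],"delta_rot":[0,0,0]},{"offset":[0,0,0],"delta_rot":[0,0,0]}], gripper=0)

```text
t: 9.07
ee_pos: [0.4899, -0.174, 0.0868]
orientation: [[0.93, 0.367, 0.0], [0.367, -0.93, 0.0], [0.0, -0.0, -1.0]]
contact_force: [1.2, 0.1, -0.1]
gripper_width: 0.0852
finger_force: 0.0
```

>>> jog_arm(moves=[{"offset":[0,0,-15],"delta_rot":[0,0,0]},{"offset":[0,0,-30],"delta_rot":[0,0,0]},{"offset":[0,0,-40],"delta_rot":[0,0,0]},{"offset":[0,0,-40],"delta_rot":[0,0,0]},{"offset":[0,0,-25],"delta_rot":[0,0,0]},{"offset":[0,0,0],"delta_rot":[0,0,0]},{"offset":[0,0,0],"delta_rot":[0,0,0]}])

```text
t: 9.95
ee_pos: [0.4893, -0.1739, 0.2366]
orientation: [[0.93, 0.367, -0.001], [0.367, -0.93, 0.0], [-0.0, -0.001, -1.0]]
contact_force: [0.1, -0.6, -0.1]
gripper_width: 0.0854
finger_force: 0.0
```

```bash
python3 - <<'E'
from station import capture,telemetry
import cv2,pickle
c=capture("wrist");pickle.dump(c,open("w2.pkl","wb"))
cv2.imwrite("pics/w2.png",cv2.convertScaleAbs(c["image"][:,:,::-1],alpha=1.4))
s=telemetry.read_state();print(s["t"],s["ee_pos"],s["orientation"],s["contact_force"],s["joint_positions"])
E
```

```text
10.0 [ 0.48901304 -0.17375093  0.2359699 ] [[ 9.30364696e-01  3.66631265e-01 -1.74581480e-03]
 [ 3.66633000e-01 -9.30365311e-01  7.95300151e-04]
 [-1.33266363e-03 -1.37999250e-03 -9.99998160e-01]] [ 0.09298676 -0.46448267  0.5890064 ] [-4.22809148e-01  2.25959997e-01  1.61143541e+00  9.23819484e-06
  1.30611566e+00  7.72597902e-01]
```

View pics/w2.png

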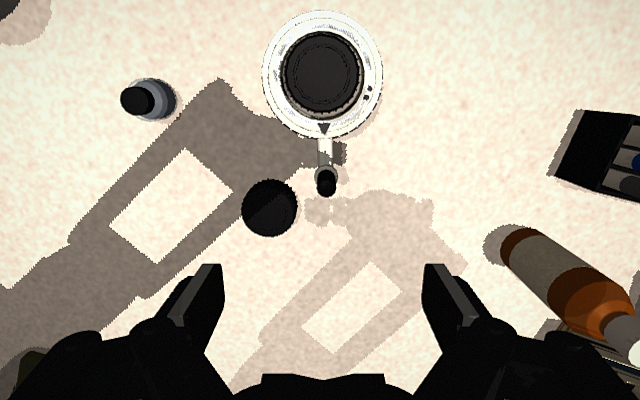

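The handle (326,186) lines up with the arrow mark (324,128), so the ring is locked. The cap top is at about (323,72).

```bash
python3 - <<'E'
import pickle,cv2
from h import *
c=pickle.load(open("w2.pkl","rb"))
cap=px(c,323,72,.162);g=px(c,326,187,.115)
im=c["image"].mean(2);m=(im<25).astype(np.uint8)[25:125,275:375]
k,l,st,ce=cv2.connectedComponentsWithStats(m);i=1+np.argmax(st[1:,4]);cc=ce[i]+[275,25];print(st[i],cc)
cap2=px(c,*cc,.16)
R=np.array([[.930,.367],[.367,-.930]])
for p in(cap,cap2):
    print(p,R.T@(p[:2]-[.489,-.1738]))
w=(g-cap)[:2];print(g,np.hypot(*w),np.degrees(np.arctan2(w[1],w[0])))
E
```

```text
[  9   6  80  83 753] [323.99335989  67.94820717]
[ 0.56999622 -0.14231034  0.162     ] [0.08688319 0.00044023]
[ 0.57238628 -0.14200494  0.16      ] [0.08921803 0.00103335]
[ 0.49195455 -0.17569391  0.115     ] 0.08488206851439117 -156.84041175168127
```

>>> jog_arm(moves=[{"offset":[17,0,0],"delta_rot":[0,0,0]},{"offset":[30,0,0],"delta_rot":[0,0,0]},{"offset":[30,0.5,0],"delta_rot":[0,0,0]},{"offset":[10,0,10],"delta_rot":[0,0,0]},{"offset":[0,0,30],"delta_rot":[0,0,0]},{"offset":[0,0,30],"delta_rot":[0,0,0]},{"offset":[0,0,20],"delta_rot":[0,0,0]},{"offset":[0,0,10],"delta_rot":[0,0,0]},{"offset":[0,0,6],"delta_rot":[0,0,0]},{"offset":[0,0,0],"delta_rot":[0,0,0]},{"offset":[0,0,0],"delta_rot":[0,0,0]}])

```text
t: 11.38
ee_pos: [0.5716, -0.1429, 0.1316]
orientation: [[0.93, 0.367, 0.002], [0.367, -0.93, -0.0], [0.001, 0.001, -1.0]]
contact_force: [-0.7, 0.1, -0.4]
gripper_width: 0.0854
finger_force: 0.0
```

>>> jog_arm(moves=[{"offset":[0,0,0],"delta_rot":[0,0,0]},{"offset":[0,0,0],"delta_rot":[0,0,0]},{"offset":[0,0,0],"delta_rot":[0,0,0]},{"offset":[0,0,0],"delta_rot":[0,0,0]},{"offset":[0,0,0],"delta_rot":[0,0,0]},{"offset":[0,0,0],"delta_rot":[0,0,0]}], gripper=1, grip_force=20)

```text
t: 12.12
ee_pos: [0.5709, -0.1422, 0.1312]
orientation: [[0.93, 0.367, 0.0], [0.367, -0.93, 0.001], [0.0, -0.001, -1.0]]
contact_force: [-1.5, 3.0, 5.3]
gripper_width: 0.0454
finger_force: 26.7
```

>>> jog_arm(moves=[{"offset":[0,0,0],"delta_rot":[0,0,0]},{"offset":[0,0,0],"delta_rot":[0,0,0]},{"offset":[0,0,2],"delta_rot":[0,0,0]},{"offset":[0,0,2],"delta_rot":[0,0,0]},{"offset":[0,0,2],"delta_rot":[0,0,0]},{"offset":[0,0,0],"delta_rot":[0,0,0]},{"offset":[0,0,0],"delta_rot":[0,0,0]}], grip_force=70)

```text
t: 13.0
ee_pos: [0.571, -0.1422, 0.1258]
orientation: [[0.93, 0.367, 0.0], [0.367, -0.93, 0.001], [0.001, -0.0, -1.0]]
contact_force: [-3.3, 4.2, 9.6]
gripper_width: 0.0446
finger_force: 71.3
```

>>> jog_arm(moves=[{"offset":[0,0,0.4],"delta_rot":[0,0,-3]},{"offset":[0,0,0],"delta_rot":[0,0,-5]},{"offset":[0,0,0],"delta_rot":[0,0,-5]},{"offset":[0,0,0],"delta_rot":[0,0,-5]},{"offset":[0,0,0],"delta_rot":[0,0,-5]},{"offset":[0,0,0],"delta_rot":[0,0,-5]},{"offset":[0,0,0],"delta_rot":[0,0,-5]},{"offset":[0,0,0],"delta_rot":[0,0,-5]},{"offset":[0,0,0],"delta_rot":[0,0,-5]},{"offset":[0,0,0],"delta_rot":[0,0,-5]},{"offset":[0,0,0],"delta_rot":[0,0,-5]},{"offset":[0,0,0],"delta_rot":[0,0,-5]},{"offset":[0,0,0],"delta_rot":[0,0,-4]},{"offset":[0,0,0],"delta_rot":[0,0,0]},{"offset":[0,0,0],"delta_rot":[0,0,0]}])

```text
t: 14.88
ee_pos: [0.5704, -0.1413, 0.1256]
orientation: [[0.113, 0.994, -0.001], [0.994, -0.113, 0.002], [0.002, -0.001, -1.0]]
contact_force: [-4.6, 6.6, 12.7]
gripper_width: 0.0445
finger_force: 71.7
```

```bash
python3 - <<'E'
from station import capture,telemetry
import cv2,pickle
c=capture("wrist")
cv2.imwrite("pics/w3.png",cv2.convertScaleAbs(c["image"][:,:,::-1],alpha=1.4))
s=telemetry.read_state();print(s["contact_force"],s["ft_torque"])
E
```

```text
[-4.80534468  6.27356771 12.38501572] [1.04883121 0.68965744 0.03420633]
```

View pics/w3.png

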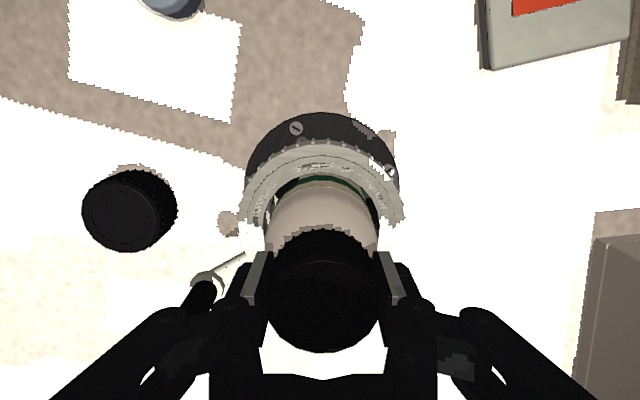

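The cap is centred between the pads and has been twisted about 62°. The handle at (205,285) is clear of the fingers, so I'll lift a little and check the force.

>>> jog_arm(moves=[{"offset":[0,0,-2],"delta_rot":[0,0,0]},{"offset":[0,0,-3],"delta_rot":[0,0,0]},{"offset":[0,0,-3],"delta_rot":[0,0,0]},{"offset":[0,0,0],"delta_rot":[0,0,0]}])

```text
t: 15.42
ee_pos: [0.5702, -0.1414, 0.1321]
orientation: [[0.113, 0.994, -0.002], [0.994, -0.113, 0.002], [0.002, -0.002, -1.0]]
contact_force: [-2.0, 5.9, 4.9]
gripper_width: 0.0447
finger_force: 71.3
```

>>> jog_arm(moves=[{"offset":[0,0,-2],"delta_rot":[0,0,0]},{"offset":[0,0,-2],"delta_rot":[0,0,0]},{"offset":[0,0,0],"delta_rot":[0,0,0]}])

```text
t: 15.8
ee_pos: [0.5697, -0.1417, 0.1353]
orientation: [[0.113, 0.994, -0.003], [0.994, -0.113, 0.002], [0.002, -0.003, -1.0]]
contact_force: [-1.9, 5.7, -1.7]
gripper_width: 0.0445
finger_force: 71.7
```

>>> jog_arm(moves=[{"offset":[0,0,-3],"delta_rot":[0,0,0]},{"offset":[0,0,-5],"delta_rot":[0,0,0]},{"offset":[0,0,-8],"delta_rot":[0,0,0]},{"offset":[0,0,-10],"delta_rot":[0,0,0]},{"offset":[0,0,-10],"delta_rot":[0,0,0]},{"offset":[0,0,-10],"delta_rot":[0,0,0]},{"offset":[0,0,-10],"delta_rot":[0,0,0]},{"offset":[0,0,-10],"delta_rot":[0,0,0]},{"offset":[0,0,-7],"delta_rot":[0,0,0]},{"offset":[0,0,-3],"delta_rot":[0,0,0]},{"offset":[0,0,0],"delta_rot":[0,0,0]},{"offset":[0,0,0],"delta_rot":[0,0,0]},{"offset":[0,0,0],"delta_rot":[0,0,0]},{"offset":[0,0,0],"delta_rot":[0,0,0]}])

```text
t: 17.55
ee_pos: [0.5709, -0.1427, 0.2121]
orientation: [[0.113, 0.994, -0.0], [0.994, -0.113, 0.0], [0.0, -0.0, -1.0]]
contact_force: [-0.2, -0.2, -0.0]
gripper_width: 0.0446
finger_force: 71.9
```

```bash
python3 - <<'E'
from station import capture,telemetry
import cv2,pickle,numpy as np
a=capture("wrist")["image"];b=capture("scene")["image"][140:250,230:350]
b=cv2.resize(b,(436,400),interpolation=cv2.INTER_CUBIC)
im=np.hstack([cv2.resize(a,(364,228)),np.zeros((228,436,3),np.uint8)]);im=np.vstack([im,np.zeros((172,800,3),np.uint8)]);im[:,364:]=b
cv2.imwrite("pics/end.png",cv2.convertScaleAbs(im[:,:,::-1],alpha=1.5))
E
```

```text
(no output)
```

View pics/end.png

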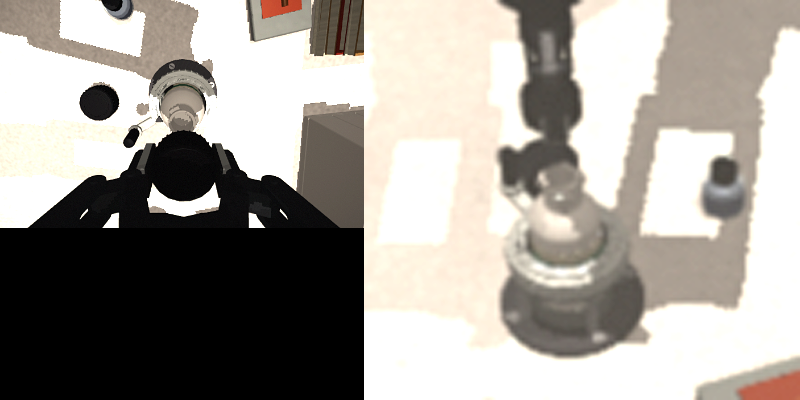

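The bottle is open and upright in its holder, with its neck visible at (563,180). The cap is held level above it, and the ring handle is still at the locked position.

```bash
python3 -c "
from station import job
print(job.hand_in())"
```

```text
the job is handed in; nothing more can be done
None
```

I locked the ring at its arrow mark, pressed and twisted the cap free, and handed the job in at about 18 s, with the gripper holding the cap level about 8 cm above the open, upright bottle; the hand-in returned no verdict.

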